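Push the row of impact sockets home in their channel and shut the gate behind them

ROBOT

A 6-joint arm with a two-finger parallel gripper is mounted at the origin on the work surface. World frame = base frame: x ahead of the robot, y to its left, z up, the work surface at z = 0. Lengths are in m, angles in rad, forces in N, time in s.
With the tool pointing down it reaches from about 0.3 to 0.825 m from the base axis. Payload 5.4 kg.
Tool frame: the origin (TCP) lies at the very end of the fingers, on their centre line; the grasp point (between the pads) lies 19 mm behind it; z points along the fingers, y is the direction in which the jaws open and shut (so a half turn about z gives the same grasp; the last joint's range is limited). The gripper opens to 92 mm and grips with 3 to 60 N. Pads are 20 mm wide; open, the fingers measure 128 mm over their backs; the gripper's body (75 mm by 189 mm) begins 69 mm behind the grasp point.
Start: joints at [-1.526, 0.158, 1.597, -0, 1.386, -0.21], TCP at [0.145, -0.556, 0.181] pointing down, gripper open.
Joint ranges: [-2.91, 2.91], [-0.94, 2.29], [0.18, 2.7], [-1.29, 4.43], [0.17, 2.64], [-3, 3]. Speed limits (rad/s): [2.57, 2.57, 3.14, 3.14, 3.14, 3.14].

INTERFACE

Orientations are given as a 3x3 rotation matrix whose columns are the frame's x, y, z axes.
In Python, from rig import bot, eyes gives the robot as it stands.
- The arm moves only by the tool jog_arm, never from a script. Its argument "steps" is a list of rows, each a list of 7 numbers: the shift along the tool's x, y, z in m, then the turn, a rotation vector about the tool's x, y, z in degrees, then the finger opening in m, from 0 to 0.0919. A call has exactly 10 rows; each row shifts and turns the commanded pose from where the row before left it, along the tool's axes as they then stand; what a row does not reach is not made up. A row lasts 1/10 s, in which the tool goes at most 50 mm and 8.59 degrees, less where a joint would pass 70% of its speed; a pose out of reach is approached as far as the arm can. A call is refused whole if a number of a shift passes 0.05 or a number of a turn 8.59, either way. A call with a gripper value outside its range is refused whole. The fingers move at their own pace and stop on an object; "newtons" is the grip in N (left out, the last holds). Time passes only in rows, so rows that do not move let the fingers close, or fill a call up. It gives the time, the measured TCP pose, the force and the opening at its end, in the units of the state.
- bot.read_state(): the state, without advancing time (a new reading comes with each control period).
- eyes.snapshot(name): name is "side" or "top"; returns the picture (400x640x3 uint8, red, green, blue); there is no depth.
- eyes.get_calibration(name): a dict with "fovy" (degrees; the focal length in pixels is half the picture's height over the tangent of half this angle, whatever the lens; pixels are square), "cx", "cy" (the principal point, pixels), "world_from_camera" (4x4, takes a point from camera to world coordinates). Camera axes: x right, y up, looking along -z (the intrinsics and any distortion apply to the point x, -y, -z); pixel columns grow to the right and rows downward; lengths in m; the calibration is good to about 2 mm. A picture is of the moment at which its call begins. get_calibration takes no time and is no camera call.
- bot.job_done(): hands the job in, once; it reports no verdict.
The state is a dict: "time": time; "joint_positions": joint angles; "qvel": joint speeds; "effort": joint torques, N m; "tool_pos": TCP position; "eef_rot": TCP orientation; "ft_force": force on the tool from outside, world axes, zero at the start; "wrist_torque": the same for the moment, N m; "gripper_width": opening from 0.0 (shut) to 1.0 (fully open).
Only numpy, scipy, OpenCV 4.12 (cv2) and the standard library are available. Lean on these libraries where they do the work, as an engineer would, in place of code of your own. Each camera call takes 0.05 s, during which the arm holds its last target.

TASK

The four impact sockets stand in a row in the metal channel on the bench: push the row along the channel as one unbroken row, from behind, until it is fully home against the end stop, then swing the small gate fully shut across the channel behind the last socket. Only push with the fingers: do not lift or tip any socket, and leave the other things on the bench where they are. Finish with the hand clear.

Things in the scene. Friction and masses are not known exactly. Their poses are not given: they have to be found in the camera images.
- tray: Fixed metal channel, 330 mm long, roughly left-right. Origin: underside, middle. Axes: y along the channel towards the end stop, x across, z up. Floor 4 mm thick; lips at x = +-19 (inside) to +-22 mm, tops 16 mm above the bench. End stop: upright plate 52 mm wide, 44 mm high, inner face at y = +150 mm. The other end, y = -165 mm, is open. Home, the four socket centres are at y = 132, 96, 60, 24 mm.
- stop_face (a point): Centre of the end stop's inner face, 24 mm above the bench.
- socket1: Dark steel impact socket, loose, upright cylinder 36 mm in diameter, 46 mm high, about 200 g. Origin: centre of its underside, on the channel floor 4 mm above the bench. One of four touching (gaps under 0.5 mm) in a row in the 38 mm wide channel, in an order that varies and does not matter. The row starts 60 to 120 mm short of home; pushing it takes 3 to 8 N.
- socket2: Dark steel impact socket, loose, upright cylinder 36 mm in diameter, 50 mm high, about 215 g. Origin: centre of its underside, on the channel floor 4 mm above the bench. One of four touching (gaps under 0.5 mm) in a row in the 38 mm wide channel, in an order that varies and does not matter. The row starts 60 to 120 mm short of home; pushing it takes 3 to 8 N.
- socket3: Dark steel impact socket, loose, upright cylinder 36 mm in diameter, 54 mm high, about 230 g. Origin: centre of its underside, on the channel floor 4 mm above the bench. One of four touching (gaps under 0.5 mm) in a row in the 38 mm wide channel, in an order that varies and does not matter. The row starts 60 to 120 mm short of home; pushing it takes 3 to 8 N.
- socket4: Dark steel impact socket, loose, upright cylinder 36 mm in diameter, 58 mm high, about 245 g. Origin: centre of its underside, on the channel floor 4 mm above the bench. One of four touching (gaps under 0.5 mm) in a row in the 38 mm wide channel, in an order that varies and does not matter. The row starts 60 to 120 mm short of home; pushing it takes 3 to 8 N.
- gate (a joint): Gate angle a (rad) about an upright pivot beside the channel's +x lip; from the pivot the gate points along (-cos a, -sin a) in the tray's x, y. 0 = shut, straight across the channel, at a rigid limit; 1.57 = open, beside the channel, pointing away from the stop; more = further outwards, up to 2.5. Starts at 1.7 to 2.3. Stays where left; 1 to 2 N at its free end turns it.
- gate_pivot (a point): On the gate's pivot axis, 35 mm above the bench, at x = +36, y = -5 mm in the tray's axes. The pivot stands on a block 24 x 24 mm, 18 mm high.
- gate_end (a point): Axis of the gate's rounded free end (12 mm in diameter), 72 mm from the pivot, 35 mm above the bench. The gate is an upright steel strip 8 mm thick and 30 mm high (20 to 50 mm above the bench). Shut, it is 5 mm behind the last socket of a row that is home; it cannot shut while a socket is in its way.
- big_socket: Bystander: a larger dark socket, 54 mm in diameter, 62 mm high, standing on the bench. Origin: centre of its underside.
- cleaner: Bystander: blue plastic bottle, 68 mm in diameter, 190 mm high. Origin: centre of its underside.
- hammer: Bystander: hammer lying on the bench. Origin: under the shaft, at bench height; its far (+y) end carries the head.
- tin: Bystander: metal tin, 84 mm in diameter, 90 mm high. Origin: centre of its underside.
There are look-alikes about, which are no part of the job. Leave any green or purple look-alike of the socket1 alone.

How it is judged:
On the way, in this order (a step that is already met when the one before it is completed fails the run):
1. the whole row is home: all four sockets within 5 mm of their places against the end stop (y of each of socket1, socket2, socket3, socket4 in the frame of tray above 0.019 m), for 0.2 s.
2. the gate is shut behind the row (value of joint gate below 0.1 rad), for 0.2 s.
At the end, for the whole second after the job is handed in: All four sockets stand upright in the channel, at rest, packed against the end stop (none more than 5 mm short of its place), and the gate is shut across the channel behind them (angle below 0.1 rad) (all of step 1 and x of socket1 in the frame of tray between -0.008 and 0.008 m and z of each of socket1, socket2, socket3, socket4 in the frame of tray below 0.008 m and angle between each of socket1, socket2, socket3, socket4's own z axis and vertical below 0.1 rad and x of socket2 in the frame of tray between -0.008 and 0.008 m and x of socket3 in the frame of tray between -0.008 and 0.008 m and x of socket4 in the frame of tray between -0.008 and 0.008 m and value of joint gate below 0.1 rad and linear speed of each of socket1, socket2, socket3, socket4 below 0.02 m/s); the robot touches nothing.
It fails at once if a socket is lifted more than 10 mm off the channel floor (z of any of socket1, socket2, socket3, socket4 in the frame of tray above 0.014 m).
It fails at once if a socket is tipped by more than 0.3 rad (angle between any of socket1, socket2, socket3, socket4's own z axis and vertical above 0.3 rad).
It fails at once if the row is broken up: gaps of more than 15 mm in all (horizontal distance between socket1 and socket2 above 0.1236 m or horizontal distance between any of socket1, socket2 and socket3 above 0.1236 m or horizontal distance between any of socket1, socket2, socket3 and socket4 above 0.1236 m).
It fails at once if a bystander is moved by more than 30 mm (distance of any of big_socket, cleaner, hammer, tin from where it was at the start of the episode above 0.03 m).
It also fails if it takes over 48 s, if anything falls off the work surface, if the arm or the gripper's body presses on something with over 40 N, if the wrist force passes 120 N, or if a joint passes its speed limit or range.

## Working session

There is one attempt and no reset: what is moved stays moved. The work goes in short steps, Python scripts to look and compute and a tool call to move; the robot and the scene stay as the last step left them, time stands still between calls to the robot, and variables do not carry over. Pictures are saved under pics/ and viewed, and the job is handed in when it is done.

Besides the shell and the picture viewer there is one more tool, called after "Emit:" by a JSON object that holds its "api" and its "payload". jog_arm: Moves the arm, as the interface text tells. Its arguments: {"type":"object","properties":{"steps":{"type":"array","items":{"type":"array","items":{"type":"number"}}},"newtons":{"type":"number"}},"required":["steps"]}

```bash
ls; mkdir -p pics; python3 - <<'E'
from rig import bot, eyes
import cv2
for n in ("side","top"):
    im=eyes.snapshot(n); cv2.imwrite(f"pics/{n}0.png",im[:,:,::-1])
    c=eyes.get_calibration(n); print(n,c)
s=bot.read_state(); print(s["time"],s["tool_pos"],s["eef_rot"],s["gripper_width"],s["ft_force"])
E
```

```text
pics
side {'fovy': 51.81821720777722, 'cx': 314.1888106145972, 'cy': 200.8612195180416, 'world_from_camera': array([[ 0.980651  ,  0.13570339, -0.14109648,  0.46591888],
       [-0.19566709,  0.70214853, -0.68461802, -0.67470101],
       [ 0.0061657 ,  0.69897928,  0.71511534,  0.76840883],
       [ 0.        ,  0.        ,  0.        ,  1.        ]])}
top {'fovy': 55.54020790964426, 'cx': 320.5359999073659, 'cy': 198.61957039573315, 'world_from_camera': array([[-0.01616092,  0.98376577, -0.1787281 ,  0.40703624],
       [-0.9996199 , -0.01988969, -0.01909052,  0.00600359],
       [-0.02233545,  0.17835164,  0.98371328,  1.15579386],
       [ 0.        ,  0.        ,  0.        ,  1.        ]])}
0.1 [ 0.14488195 -0.55582605  0.17963447] [[ 9.67720262e-01  2.52026768e-01 -5.79108722e-05]
 [ 2.52026513e-01 -9.67718901e-01  1.66266577e-03]
 [ 3.62994835e-04 -1.62359043e-03 -9.99998616e-01]] 1.0007178609145206 [-0.53470428 -0.09844975 -0.06152162]
```

View pics/side0.png

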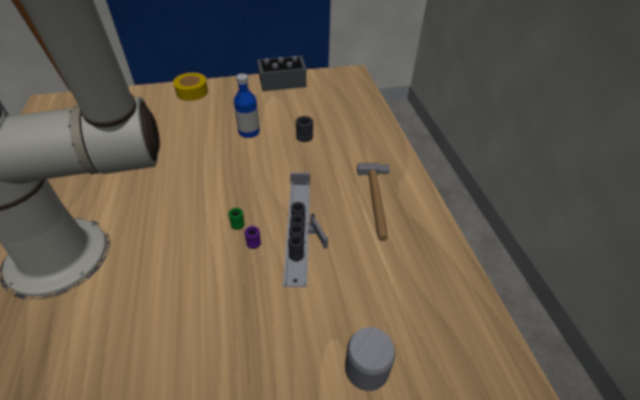

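View pics/top0.png

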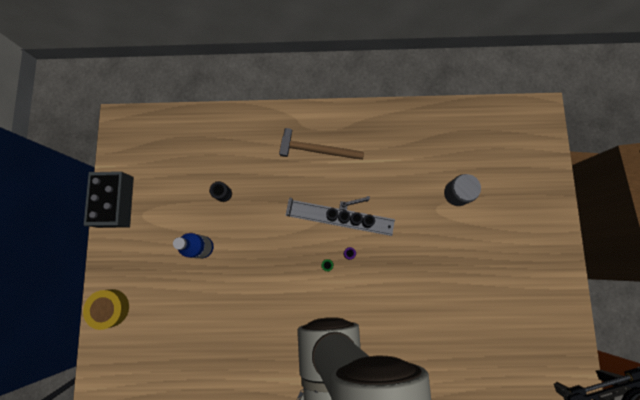

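The channel lies across the middle of the top view, with the stop plate at about (290,207), the sockets at about (332–369, 213–221) and the gate at about (343–368, 198–205). The green (327,265) and purple (350,253) look-alikes stand off to the side. I'll enlarge both views.

```bash
python3 - <<'E'
import cv2, numpy as np
a=cv2.imread("pics/top0.png")[180:280,270:420]; cv2.imwrite("pics/topz.png",cv2.resize(a,None,fx=5,fy=5,interpolation=cv2.INTER_CUBIC))
a=cv2.imread("pics/side0.png")[165:295,220:350]; cv2.imwrite("pics/sidez.png",cv2.resize(a,None,fx=4.5,fy=4.5,interpolation=cv2.INTER_CUBIC))
E
```

```text
(no output)
```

View pics/topz.png

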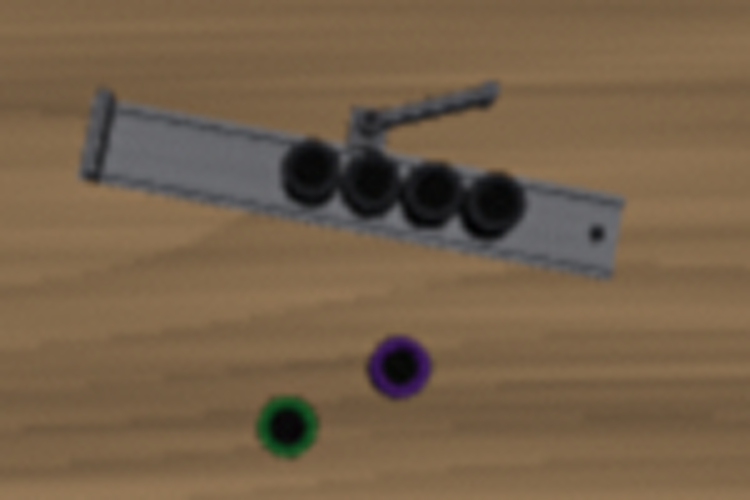

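View pics/sidez.png

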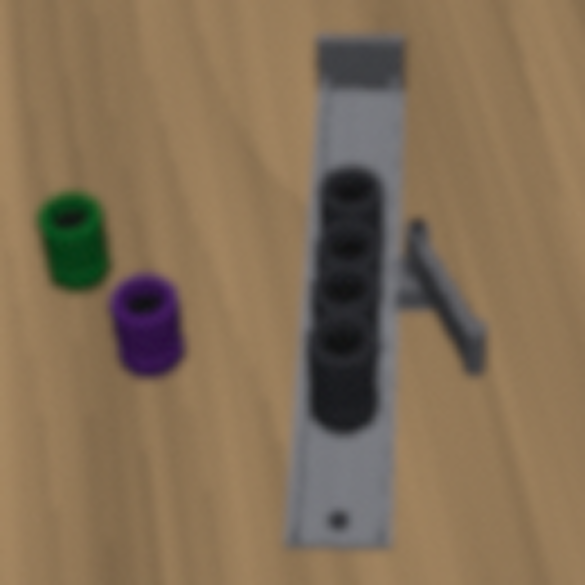

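```bash
cat > h.py <<'E'
import numpy as np
from rig import bot, eyes
def ray(n,u,v):
    c=eyes.get_calibration(n); f=200/np.tan(np.radians(c["fovy"]/2)); T=c["world_from_camera"]
    d=T[:3,:3]@np.array([(u-c["cx"])/f,-(v-c["cy"])/f,-1]); return T[:3,3],d
def onz(n,u,v,z):
    o,d=ray(n,u,v); return o+d*(z-o[2])/d[2]
def tri(a,b):
    (o1,d1),(o2,d2)=ray("top",*a),ray("side",*b)
    k=np.linalg.lstsq(np.c_[d1,-d2],o2-o1,rcond=None)[0]
    p,q=o1+k[0]*d1,o2+k[1]*d2; return (p+q)/2,np.linalg.norm(p-q)
T=lambda u,v:(270+(u+.5)/5-.5,180+(v+.5)/5-.5)
S=lambda u,v:(220+(u+.5)/4.5-.5,165+(v+.5)/4.5-.5)
E
python3 - <<'E'
from h import *
np.set_printoptions(precision=4,suppress=True)
P=lambda *a:onz(*a)
# open end corners at lip top 16mm
pts={}
for nm,t,s,z in [("open+x",(624,200),(393,547),.016),("open-x",(611,277),(288,547),.016)]:
    pts[nm]=(P("top",*T(*t),z),P("side",*S(*s),0)); print(nm,*pts[nm])
print("stop top far/near (z44)",P("top",*T(112,92),.044),P("top",*T(95,182),.044))
print("stop side top corners",P("side",*S(318,38),.044),P("side",*S(406,40),.044))
print("side stop base",P("side",*S(325,88),.004),P("side",*S(402,88),.004))
print("hole",P("top",*T(597,233),.004),P("side",*S(338,520),.004))
for t in [(312,165),(372,175),(434,187),(497,197)]: print("sock",P("top",*T(*t),.056))
for s in [(351,190),(348,244),(344,288),(342,338)]: print("sockS",P("side",*S(*s),.056))
print("pivot",P("top",*T(370,121),.05),P("side",*S(418,230),.05),"end",P("top",*T(490,91),.05),P("side",*S(480,328),.05))
E
```

```text
open+x [ 0.5455 -0.193   0.016 ] [ 0.5514 -0.1899  0.    ]
open-x [ 0.4994 -0.1829  0.016 ] [ 0.5018 -0.1802  0.    ]
stop top far/near (z44) [0.6126 0.1126 0.044 ] [0.5587 0.1229 0.044 ]
stop side top corners [0.5671 0.1312 0.044 ] [0.6173 0.1197 0.044 ]
side stop base [0.5698 0.1304 0.004 ] [0.6152 0.1217 0.004 ]
hole [ 0.5272 -0.1778  0.004 ] [ 0.5276 -0.1724  0.004 ]
sock [ 0.5647 -0.0055  0.056 ]
sock [ 0.5581 -0.0403  0.056 ]
sock [ 0.5504 -0.0762  0.056 ]
sock [ 0.5438 -0.1126  0.056 ]
sockS [ 0.5638 -0.0047  0.056 ]
sockS [ 0.5558 -0.0423  0.056 ]
sockS [ 0.5488 -0.0712  0.056 ]
sockS [ 0.5425 -0.1029  0.056 ]
pivot [ 0.591  -0.0403  0.05  ] [ 0.5942 -0.0342  0.05  ] end [ 0.6076 -0.1115  0.05  ] [ 0.6118 -0.1049  0.05  ]
```

The two views agree. The tray origin is about (0.5575, -0.024), its y axis points along about (0.2, 0.98), the row is about 112 mm short of home, and the gate is at about 2.0 rad. The four black sockets in the channel fit the description. The green and purple ones outside it are the look-alikes. I'll start the approach.

Emit:
{"api": "jog_arm", "payload": {"steps": [[0.03,-0.018,0,0,0,0,0],[0.03,-0.018,0,0,0,0,0],[0.03,-0.018,0,0,0,0,0],[0.03,-0.018,0,0,0,0,0],[0.03,-0.018,0,0,0,0,0],[0.03,-0.018,0,0,0,0,0],[0.03,-0.018,0,0,0,0,0],[0.03,-0.018,0,0,0,0,0],[0.03,-0.018,0,0,0,0,0],[0.03,-0.018,0,0,0,0,0]], "newtons": 20}}

```text
time: 1.1
tool_pos: [0.3905, -0.3052, 0.1801]
eef_rot: [[0.968, 0.252, -0.0], [0.252, -0.968, 0.0], [-0.0, -0.0, -1.0]]
ft_force: [0.2, -0.8, -0.1]
gripper_width: 0.158
```

Emit:
{"api": "jog_arm", "payload": {"steps": [[0.016,-0.01,0,0,0,0,0],[0.016,-0.01,0,0,0,0,0],[0.016,-0.01,0,0,0,0,0],[0.016,-0.01,0,0,0,0,0],[0.016,-0.01,0,0,0,0,0],[0.016,-0.01,0,0,0,0,0],[0.016,-0.01,0,0,0,0,0],[0.016,-0.01,0,0,0,0,0],[0.016,-0.01,0,0,0,0,0],[0.016,-0.01,0,0,0,0,0]]}}

```text
time: 2.1
tool_pos: [0.5196, -0.1687, 0.18]
eef_rot: [[0.968, 0.252, -0.001], [0.252, -0.968, 0.001], [-0.001, -0.001, -1.0]]
ft_force: [0.7, -0.8, -0.2]
gripper_width: 0.003
```

Emit:
{"api": "jog_arm", "payload": {"steps": [[0,0,0,0,0,-8,0],[0,0,0,0,0,-8,0],[0,0,0,0,0,-8,0],[0,0,0,0,0,-8,0],[0,0,0,0,0,-8,0],[0,0,0,0,0,-8,0],[0,0,0,0,0,-8,0],[0,0,0,0,0,-8,0],[0,0,0,0,0,0,0],[0,0,0,0,0,0,0]]}}

```text
time: 3.1
tool_pos: [0.5193, -0.1694, 0.1802]
eef_rot: [[0.201, 0.98, -0.001], [0.98, -0.201, 0.0], [0.0, -0.001, -1.0]]
ft_force: [-0.7, 0.5, -0.2]
gripper_width: 0.006
```

Emit:
{"api": "jog_arm", "payload": {"steps": [[0,0.004,0.02,0,0,0,0],[0,0.004,0.02,0,0,0,0],[0,0,0.02,0,0,0,0],[0,0,0.02,0,0,0,0],[0,0,0.02,0,0,0,0],[0,0,0.02,0,0,0,0],[0,0,0.015,0,0,0,0],[0,0,0.01,0,0,0,0],[0,0,0.01,0,0,0,0],[0,0,0,0,0,0,0]]}}

```text
time: 4.1
tool_pos: [0.5266, -0.1707, 0.0244]
eef_rot: [[0.198, 0.98, -0.002], [0.98, -0.198, 0.001], [0.001, -0.002, -1.0]]
ft_force: [-0.2, 0.8, 0.1]
gripper_width: 0.007
```

```bash
python3 - <<'E'
from h import *; import cv2
a=eyes.snapshot("side")[165:295,220:350,::-1]; cv2.imwrite("pics/s2.png",cv2.resize(a,None,fx=4.5,fy=4.5,interpolation=cv2.INTER_CUBIC))
E
```

```text
(no output)
```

View pics/s2.png

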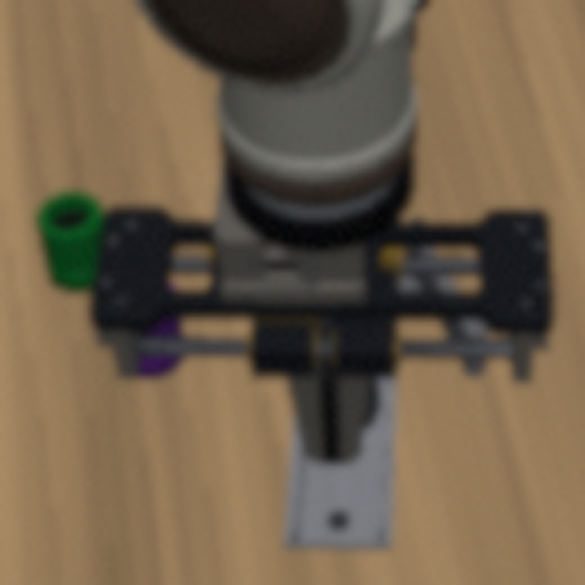

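Emit:
{"api": "jog_arm", "payload": {"steps": [[0.005,0.002,0,0,0,0,0],[0.005,0,0,0,0,0,0],[0.005,0,0,0,0,0,0],[0.004,0,0,0,0,0,0],[0.004,0,0,0,0,0,0],[0.003,0,0,0,0,0,0],[0.003,0,0,0,0,0,0],[0.003,0,0,0,0,0,0],[0.003,0,0,0,0,0,0],[0.003,0,0,0,0,0,0]]}}

```text
time: 5.15
tool_pos: [0.5372, -0.1357, 0.0261]
eef_rot: [[0.197, 0.98, 0.001], [0.98, -0.197, -0.003], [-0.003, 0.001, -1.0]]
ft_force: [-0.8, -6.9, 1.8]
gripper_width: 0.005
```

Emit:
{"api": "jog_arm", "payload": {"steps": [[0.003,0,0,0,0,0,0],[0.003,0,0,0,0,0,0],[0.003,0,0,0,0,0,0],[0.003,0,0,0,0,0,0],[0.003,0,0,0,0,0,0],[0.003,0,0,0,0,0,0],[0.003,0,0,0,0,0,0],[0.003,0,0,0,0,0,0],[0.003,0,0,0,0,0,0],[0.003,0,0,0,0,0,0]]}}

```text
time: 6.15
tool_pos: [0.5431, -0.1066, 0.026]
eef_rot: [[0.198, 0.98, 0.001], [0.98, -0.198, -0.003], [-0.003, 0.001, -1.0]]
ft_force: [-1.4, -6.4, 1.1]
gripper_width: 0.003
```

```bash
python3 - <<'E'
from h import *; import cv2
a=eyes.snapshot("side")[165:295,220:350,::-1]; a=cv2.resize(a,None,fx=3,fy=3,interpolation=cv2.INTER_CUBIC)
b=eyes.snapshot("top")[180:280,270:420,::-1]; b=cv2.resize(b,(400,390),interpolation=cv2.INTER_CUBIC); cv2.imwrite("pics/s3.png",cv2.hconcat([a[:390,:390],b]))
E
```

```text
(no output)
```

View pics/s3.png

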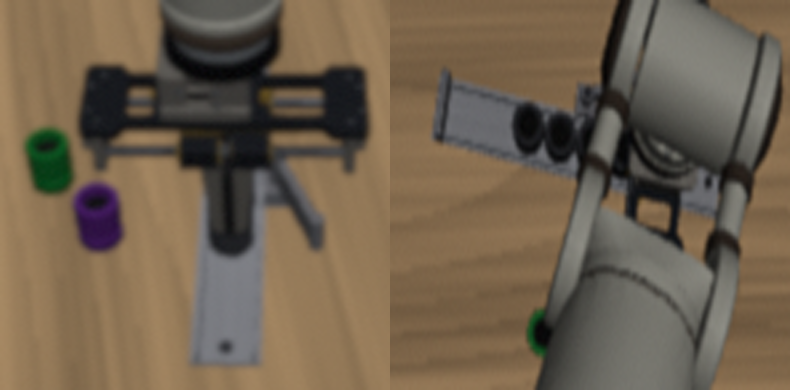

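Emit:
{"api": "jog_arm", "payload": {"steps": [[0.003,0,0,0,0,0,0],[0.003,0,0,0,0,0,0],[0.003,0,0,0,0,0,0],[0.003,0,0,0,0,0,0],[0.003,0,0,0,0,0,0],[0.003,0,0,0,0,0,0],[0.003,0,0,0,0,0,0],[0.003,0,0,0,0,0,0],[0.003,0,0,0,0,0,0],[0.003,0,0,0,0,0,0]]}}

```text
time: 7.25
tool_pos: [0.549, -0.077, 0.026]
eef_rot: [[0.198, 0.98, 0.001], [0.98, -0.198, -0.003], [-0.003, 0.001, -1.0]]
ft_force: [-0.2, -6.8, 1.6]
gripper_width: 0.003
```

Emit:
{"api": "jog_arm", "payload": {"steps": [[0.003,0,0,0,0,0,0],[0.003,0,0,0,0,0,0],[0.003,0,0,0,0,0,0],[0.003,0,0,0,0,0,0],[0.003,0,0,0,0,0,0],[0.003,0,0,0,0,0,0],[0.003,0,0,0,0,0,0],[0.003,0,0,0,0,0,0],[0.003,0,0,0,0,0,0],[0.003,0,0,0,0,0,0]]}}

```text
time: 8.25
tool_pos: [0.5549, -0.0476, 0.026]
eef_rot: [[0.198, 0.98, 0.0], [0.98, -0.197, -0.003], [-0.003, 0.001, -1.0]]
ft_force: [-1.6, -5.8, 2.6]
gripper_width: 0.003
```

```bash
python3 - <<'E'
from h import *; import cv2
a=eyes.snapshot("side")[165:295,220:350,::-1]; a=cv2.resize(a,None,fx=3,fy=3,interpolation=cv2.INTER_CUBIC)
b=eyes.snapshot("top")[180:280,270:420,::-1]; b=cv2.resize(b,(400,390),interpolation=cv2.INTER_CUBIC); cv2.imwrite("pics/s4.png",cv2.hconcat([a[:390,:390],b]))
E
```

```text
(no output)
```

View pics/s4.png

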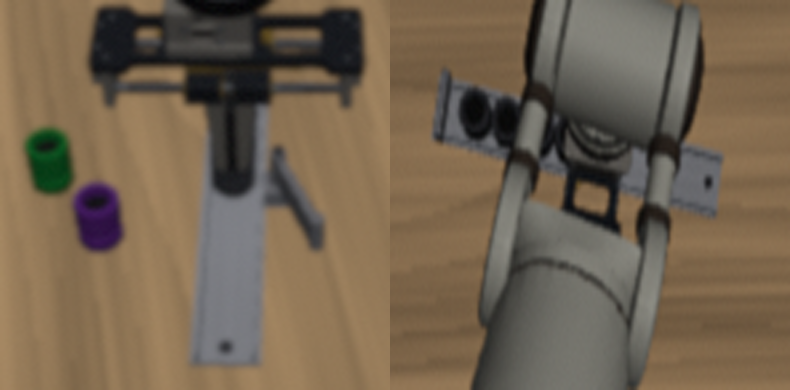

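Emit:
{"api": "jog_arm", "payload": {"steps": [[0.002,0,0,0,0,0,0],[0.002,0,0,0,0,0,0],[0.002,0,0,0,0,0,0],[0.002,0,0,0,0,0,0],[0.002,0,0,0,0,0,0],[0.002,0,0,0,0,0,0],[0.002,0,0,0,0,0,0],[0.002,0,0,0,0,0,0],[0.001,0,0,0,0,0,0],[0,0,0,0,0,0,0]]}}

```text
time: 9.35
tool_pos: [0.5582, -0.0308, 0.0259]
eef_rot: [[0.197, 0.98, 0.0], [0.98, -0.197, -0.003], [-0.002, 0.001, -1.0]]
ft_force: [-1.4, -5.4, 1.9]
gripper_width: 0.006
```

Emit:
{"api": "jog_arm", "payload": {"steps": [[0.0005,0,0,0,0,0,0],[0.0005,0,0,0,0,0,0],[0.0005,0,0,0,0,0,0],[0.0005,0,0,0,0,0,0],[0.0005,0,0,0,0,0,0],[0.0005,0,0,0,0,0,0],[0,0,0,0,0,0,0],[0,0,0,0,0,0,0],[0,0,0,0,0,0,0],[0,0,0,0,0,0,0]]}}

```text
time: 10.35
tool_pos: [0.5588, -0.0298, 0.0262]
eef_rot: [[0.197, 0.98, 0.0], [0.98, -0.197, -0.006], [-0.006, 0.001, -1.0]]
ft_force: [-1.6, -12.2, 2.6]
gripper_width: 0.007
```

Emit:
{"api": "jog_arm", "payload": {"steps": [[0.0005,0,0,0,0,0,0],[0.0005,0,0,0,0,0,0],[0.0005,0,0,0,0,0,0],[0.0005,0,0,0,0,0,0],[0,0,0,0,0,0,0],[0,0,0,0,0,0,0],[0,0,0,0,0,0,0],[0,0,0,0,0,0,0],[0,0,0,0,0,0,0],[0,0,0,0,0,0,0]]}}

```text
time: 11.35
tool_pos: [0.5595, -0.0295, 0.0266]
eef_rot: [[0.197, 0.98, 0.001], [0.98, -0.197, -0.008], [-0.008, 0.002, -1.0]]
ft_force: [-3.3, -15.4, 2.1]
gripper_width: 0.003
```

```bash
python3 - <<'E'
from h import *; import cv2
a=eyes.snapshot("side")[165:295,220:350,::-1]; a=cv2.resize(a,None,fx=3,fy=3,interpolation=cv2.INTER_CUBIC)
b=eyes.snapshot("top")[180:280,270:420,::-1]; b=cv2.resize(b,(400,390),interpolation=cv2.INTER_CUBIC); cv2.imwrite("pics/s5.png",cv2.hconcat([a[:390,:390],b]))
E
```

```text
(no output)
```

View pics/s5.png

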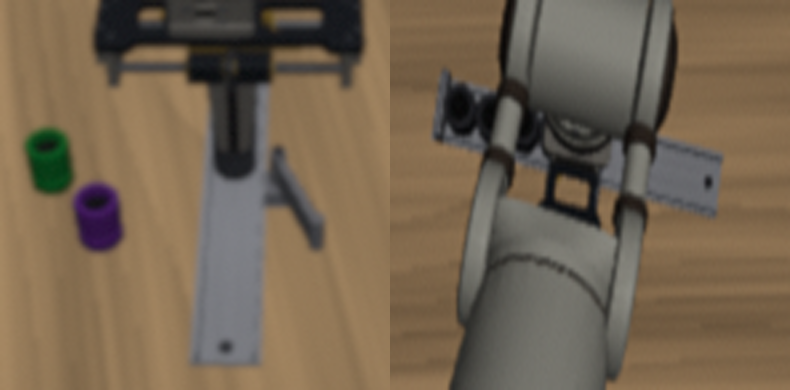

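The row is home: the force rose from 6 to 15 N with the tool stationary, and the leading socket sits at the stop plate. Next I'll back off, lift, and go round to the outer side of the gate.

Emit:
{"api": "jog_arm", "payload": {"steps": [[-0.006,0,0,0,0,0,0],[-0.012,0,0,0,0,0,0],[-0.015,0,0,0,0,0,0],[0,0,-0.02,0,0,0,0],[0,0,-0.02,0,0,0,0],[0,0,-0.02,0,0,0,0],[0,0.01,-0.01,0,0,0,0],[0,0.02,0,0,0,0,0],[0,0.03,0,0,0,0,0],[0,0.03,0,0,0,0,0]]}}

```text
time: 12.45
tool_pos: [0.6412, -0.0753, 0.0955]
eef_rot: [[0.198, 0.98, -0.0], [0.98, -0.198, 0.0], [0.0, -0.0, -1.0]]
ft_force: [0.1, -0.6, -0.2]
gripper_width: 0.003
```

Emit:
{"api": "jog_arm", "payload": {"steps": [[-0.01,0.02,0,0,0,0,0],[-0.01,0.01,0,0,0,0,0],[0,0,0,0,0,0,0],[0,0,0,0,0,0,0],[0,0,0,0,0,0,0],[0,0,0,0,0,0,0],[0,0,0,0,0,0,0],[0,0,0,0,0,0,0],[0,0,0,0,0,0,0],[0,0,0,0,0,0,0]]}}

```text
time: 13.45
tool_pos: [0.6661, -0.1, 0.0955]
eef_rot: [[0.198, 0.98, 0.0], [0.98, -0.198, 0.0], [0.0, 0.0, -1.0]]
ft_force: [0.1, 0.1, 0.4]
gripper_width: 0.006
```

```bash
python3 - <<'E'
from h import *; import cv2
a=eyes.snapshot("side")[165:295,220:350,::-1]; a=cv2.resize(a,None,fx=3,fy=3,interpolation=cv2.INTER_CUBIC)
b=eyes.snapshot("top")[180:280,270:420,::-1]; b=cv2.resize(b,(400,390),interpolation=cv2.INTER_CUBIC); cv2.imwrite("pics/s6.png",cv2.hconcat([a[:390,:390],b]))
p=bot.read_state()["tool_pos"][:2]-np.array([.5575,-.0238]); print(p@[.98,-.2],p@[.2,.98])
E
```

```text
0.12170222067719885 -0.053046398743328685
```

View pics/s6.png

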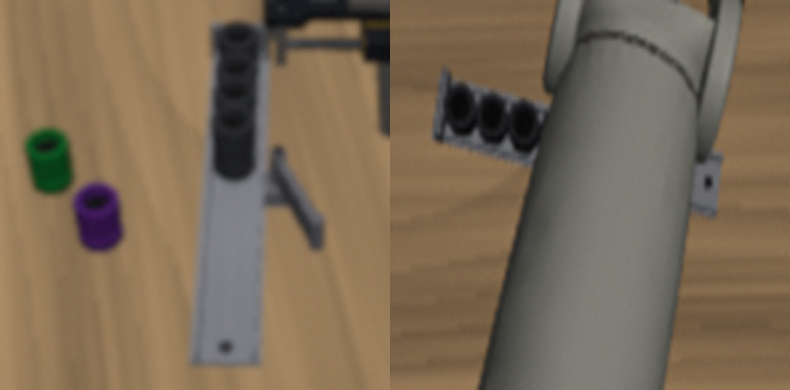

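Emit:
{"api": "jog_arm", "payload": {"steps": [[-0.015,-0.01,0,0,0,0,0],[0,0,0.015,0,0,0,0],[0,0,0.015,0,0,0,0],[0,0,0.015,0,0,0,0],[0,0,0.01,0,0,0,0],[0,0,0.008,0,0,0,0],[0,0,0,0,0,0,0],[0,0,0,0,0,0,0],[0,-0.005,0,0,0,0,0],[0,-0.005,0,0,0,0,0]]}}

```text
time: 14.55
tool_pos: [0.6438, -0.111, 0.0334]
eef_rot: [[0.198, 0.98, 0.001], [0.98, -0.198, -0.001], [-0.0, 0.001, -1.0]]
ft_force: [-0.6, 0.1, -0.1]
gripper_width: 0.003
```

```bash
python3 - <<'E'
from h import *; import cv2
a=eyes.snapshot("side")[155:285,240:400,::-1]; cv2.imwrite("pics/s7.png",cv2.resize(a,None,fx=4,fy=4,interpolation=cv2.INTER_CUBIC))
p=bot.read_state()["tool_pos"][:2]-np.array([.5575,-.0238]); print(p@[.98,-.2],p@[.2,.98])
E
```

```text
0.10100990238920103 -0.068057595051369
```

View pics/s7.png

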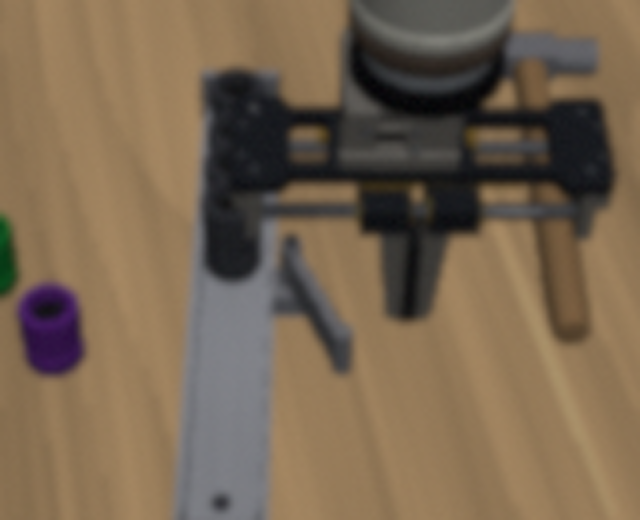

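Emit:
{"api": "jog_arm", "payload": {"steps": [[0,-0.005,0,0,0,0,0],[0,-0.005,0,0,0,0,0],[0,-0.005,0,0,0,0,0],[0,-0.005,0,0,0,0,0],[0,-0.005,0,0,0,0,0],[0,-0.005,0,0,0,0,0],[-0.001,-0.005,0,0,0,0,0],[-0.001,-0.004,0,0,0,0,0],[0,-0.004,0,0,0,0,0],[0,-0.004,0,0,0,0,0]]}}

```text
time: 15.6
tool_pos: [0.5968, -0.1036, 0.0325]
eef_rot: [[0.198, 0.98, 0.0], [0.98, -0.198, 0.0], [0.0, 0.0, -1.0]]
ft_force: [-0.8, -0.7, -0.1]
gripper_width: 0.005
```

Emit:
{"api": "jog_arm", "payload": {"steps": [[0.0005,-0.005,0,0,0,0,0],[0.0005,-0.005,0,0,0,0,0],[0.0005,-0.005,0,0,0,0,0],[0.0008,-0.005,0,0,0,0,0],[0.002,-0.004,0,0,0,0,0],[0.002,-0.004,0,0,0,0,0],[0.002,-0.004,0,0,0,0,0],[0.002,-0.004,0,0,0,0,0],[0.002,-0.004,0,0,0,0,0],[0,0,0,0,0,0,0]]}}

```text
time: 16.6
tool_pos: [0.5598, -0.0831, 0.0324]
eef_rot: [[0.197, 0.98, -0.0], [0.98, -0.197, 0.0], [0.0, -0.0, -1.0]]
ft_force: [0.2, -1.2, -0.7]
gripper_width: 0.006
```

```bash
python3 - <<'E'
from h import *; import cv2
a=eyes.snapshot("side")[155:285,240:400,::-1]; cv2.imwrite("pics/s8.png",cv2.resize(a,None,fx=4,fy=4,interpolation=cv2.INTER_CUBIC))
p=bot.read_state()["tool_pos"][:2]-np.array([.5575,-.0238]); print(p@[.98,-.2],p@[.2,.98])
E
```

```text
0.01448596146153909 -0.057881929959084
```

View pics/s8.png

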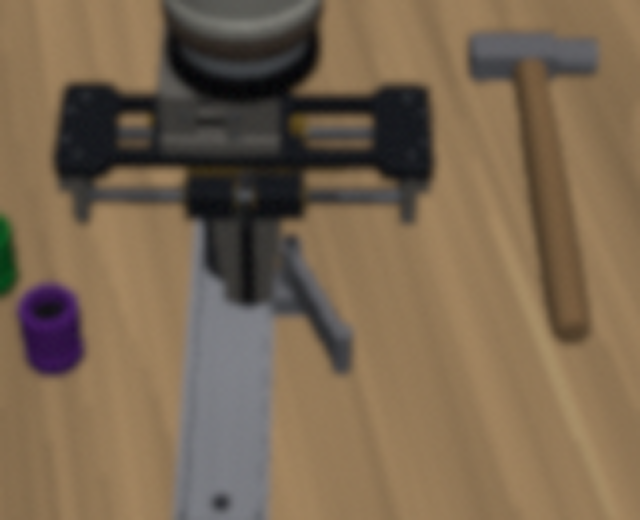

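```bash
cat >> h.py <<'E'
def proj(n,p):
    c=eyes.get_calibration(n); f=200/np.tan(np.radians(c["fovy"]/2)); M=c["world_from_camera"]
    q=M[:3,:3].T@(np.array(p)-M[:3,3]); return np.array([c["cx"]+f*q[0]/-q[2], c["cy"]-f*q[1]/-q[2]])
E
python3 - <<'E'
from h import *
z8=lambda p:(p-[240,155])*4
print("tcp",z8(proj("side",[.5598,-.0831,.0324])),"tcp s7",z8(proj("side",[.6438,-.111,.0334])))
tr=lambda x,y,z:[.5575+.98*x+.2*y,-.0238-.2*x+.98*y,z]
for z in (.02,.05): print("end a=2",z,z8(proj("side",tr(.068,-.072,z))))
print("pivot",z8(proj("side",tr(.036,-.005,.05))),"open mid",z8(proj("side",tr(0,-.165,0))))
b=eyes.snapshot("top")[180:280,270:420,::-1]; import cv2; cv2.imwrite("pics/t8.png",cv2.resize(b,None,fx=5,fy=5))
E
```

```text
tcp [247.5369631  333.94579902] tcp s7 [401.56602085 348.3983008 ]
end a=2 0.02 [341.32019498 367.89021582]
end a=2 0.05 [342.68748572 334.72803661]
pivot [286.56302438 245.55682988] open mid [217.40681653 525.96125703]
```

View pics/t8.png

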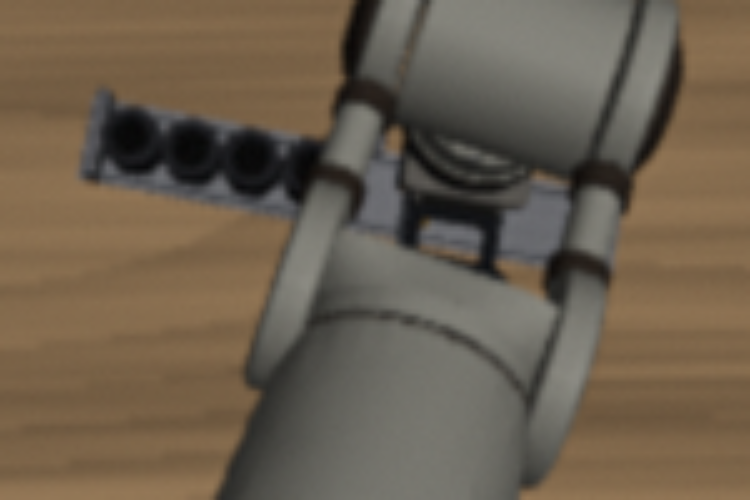

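The gate did not move. In the image the fingertips end about 28 mm above the reported TCP: the tip is seen at row 303, but the TCP projects to row 334. So they passed over the gate. I'll go back outside it and descend further, checking visually.

Emit:
{"api": "jog_arm", "payload": {"steps": [[0,0,-0.02,0,0,0,0],[0,0,-0.02,0,0,0,0],[0,0.02,0,0,0,0,0],[-0.005,0.03,0,0,0,0,0],[-0.005,0.03,0,0,0,0,0],[0,0.014,0,0,0,0,0],[0,0,0.02,0,0,0,0],[0,0,0.02,0,0,0,0],[0,0,0.01,0,0,0,0],[0,0,0.008,0,0,0,0]]}}

```text
time: 17.7
tool_pos: [0.6501, -0.1119, 0.0135]
eef_rot: [[0.198, 0.98, -0.001], [0.98, -0.198, 0.0], [0.0, -0.001, -1.0]]
ft_force: [0.2, -0.9, 0.7]
gripper_width: 0.001
```

```bash
python3 - <<'E'
from h import *; import cv2
a=eyes.snapshot("side")[155:285,240:400,::-1]; cv2.imwrite("pics/s9.png",cv2.resize(a,None,fx=4,fy=4,interpolation=cv2.INTER_CUBIC))
t=bot.read_state()["tool_pos"];p=t[:2]-np.array([.5575,-.0238]); print(p@[.98,-.2],p@[.2,.98],t,(proj("side",t)-[240,155])*4,bot.read_state()["ft_force"])
for z in (.02,.03,.04): print(z,(proj("side",[t[0],t[1],z])-[240,155])*4)
E
```

```text
0.10770688763290322 -0.0677228597689414 [ 0.64947139 -0.11167463  0.01257096] [409.51730081 370.43568676] [ 0.23981397  0.24188299 -1.56917456]
0.02 [410.22988143 362.45056967]
0.03 [411.20179065 351.55943854]
0.04 [412.18861057 340.5012194 ]
```

View pics/s9.png

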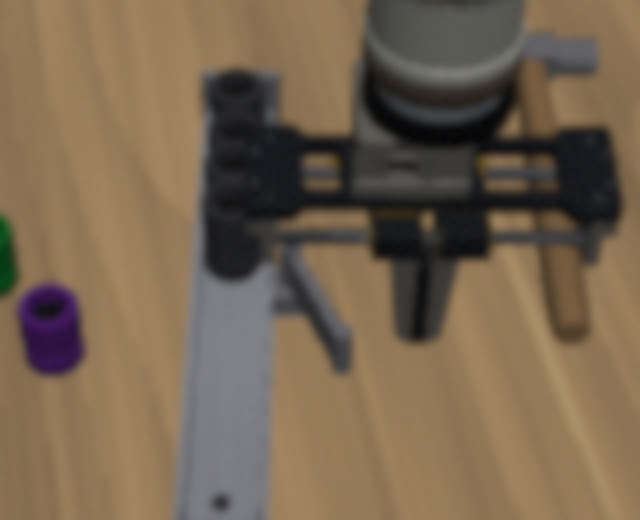

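Emit:
{"api": "jog_arm", "payload": {"steps": [[0,0,0.003,0,0,0,0],[0,0,0.003,0,0,0,0],[0,0,0.003,0,0,0,0],[0,0,0.002,0,0,0,0],[0,0,0,0,0,0,0],[0,-0.005,0,0,0,0,0],[0,-0.005,0,0,0,0,0],[0,-0.005,0,0,0,0,0],[0,-0.005,0,0,0,0,0],[0,-0.005,0,0,0,0,0]]}}

```text
time: 18.75
tool_pos: [0.6258, -0.1072, 0.0037]
eef_rot: [[0.198, 0.98, 0.001], [0.98, -0.198, -0.001], [-0.0, 0.001, -1.0]]
ft_force: [2.3, -1.5, -1.0]
gripper_width: 0.003
```

Emit:
{"api": "jog_arm", "payload": {"steps": [[0,-0.003,0,0,0,0,0],[0,-0.003,0,0,0,0,0],[0,-0.003,0,0,0,0,0],[0,-0.003,0,0,0,0,0],[0,-0.003,0,0,0,0,0],[0,-0.002,0,0,0,0,0],[0,-0.002,0,0,0,0,0],[0,-0.002,0,0,0,0,0],[0,-0.002,0,0,0,0,0],[0,0,0,0,0,0,0]]}}

```text
time: 19.75
tool_pos: [0.603, -0.1024, 0.0034]
eef_rot: [[0.198, 0.98, -0.0], [0.98, -0.198, 0.0], [0.0, -0.0, -1.0]]
ft_force: [0.6, -0.7, 0.2]
gripper_width: 0.01
```

```bash
cat > look.py <<'E'
import sys; from h import *; import cv2
a=eyes.snapshot("side")[155:285,240:400,::-1]; cv2.imwrite(sys.argv[1],cv2.resize(a,None,fx=4,fy=4,interpolation=cv2.INTER_CUBIC))
s=bot.read_state();t=s["tool_pos"];p=t[:2]-np.array([.5575,-.0238]); print(s["time"],p@[.98,-.2],p@[.2,.98],t[2],s["ft_force"])
E
python3 look.py pics/s10.png
```

```text
19.8 0.0604207821238378 -0.06787329984802366 0.0034288296414318326 [0.22780111 0.79237941 0.29670768]
```

View pics/s10.png

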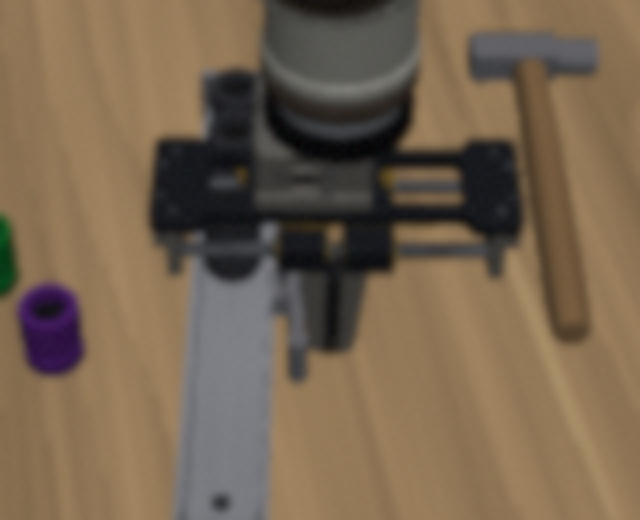

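Emit:
{"api": "jog_arm", "payload": {"steps": [[0,-0.005,0,0,0,0,0],[0,-0.005,0,0,0,0,0],[0.0005,-0.004,0,0,0,0,0],[0.0005,-0.004,0,0,0,0,0],[0.0005,-0.004,0,0,0,0,0],[0.0005,-0.004,0,0,0,0,0],[0.0025,-0.004,0,0,0,0,0],[0.0025,-0.004,0,0,0,0,0],[0.0025,-0.005,0,0,0,0,0],[0.0025,-0.005,0,0,0,0,0]]}}

```text
time: 20.8
tool_pos: [0.5625, -0.0816, 0.0036]
eef_rot: [[0.198, 0.98, 0.0], [0.98, -0.198, 0.0], [0.0, 0.0, -1.0]]
ft_force: [1.6, -0.3, -0.2]
gripper_width: 0.004
```

```bash
python3 look.py pics/s11.png
```

```text
20.85 0.015499218756721812 -0.05516645010782104 0.0033529392030364966 [1.25792744 0.80628488 0.14214975]
```

View pics/s11.png

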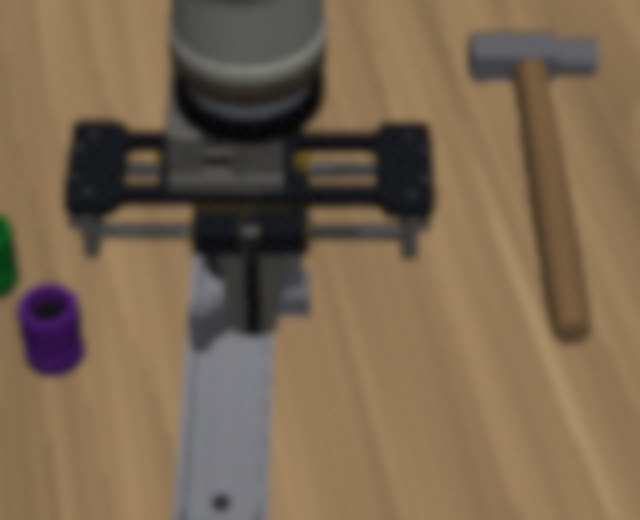

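Emit:
{"api": "jog_arm", "payload": {"steps": [[0.004,-0.004,0,0,0,0,0],[0.004,-0.004,0,0,0,0,0],[0.004,-0.004,0,0,0,0,0],[0.004,-0.003,0,0,0,0,0],[0.003,-0.001,0,0,0,0,0],[0.003,-0.001,0,0,0,0,0],[0.003,-0.001,0,0,0,0,0],[0.003,-0.001,0,0,0,0,0],[0.002,-0.001,0,0,0,0,0],[0.002,0,0,0,0,0,0]]}}

```text
time: 21.85
tool_pos: [0.5493, -0.0466, 0.0035]
eef_rot: [[0.198, 0.98, -0.0], [0.98, -0.198, -0.0], [-0.0, -0.0, -1.0]]
ft_force: [-0.5, -2.1, 0.3]
gripper_width: 0.006
```

Emit:
{"api": "jog_arm", "payload": {"steps": [[0.001,0,0,0,0,0,0],[0.001,0,0,0,0,0,0],[0.001,0,0,0,0,0,0],[0.001,0,0,0,0,0,0],[0.001,0,0,0,0,0,0],[0,0,0,0,0,0,0],[0,0,0,0,0,0,0],[0,0,0,0,0,0,0],[0,0,0,0,0,0,0],[0,0,0,0,0,0,0]]}}

```text
time: 22.85
tool_pos: [0.5495, -0.0446, 0.0035]
eef_rot: [[0.197, 0.98, -0.002], [0.98, -0.197, -0.004], [-0.005, -0.001, -1.0]]
ft_force: [-4.5, -9.8, 0.8]
gripper_width: 0.005
```

```bash
python3 look.py pics/s12.png
```

```text
22.9 -0.003638568647010905 -0.021981769983715396 0.00349176580643918 [ -4.17010358 -10.7046988    2.27781187]
```

View pics/s12.png

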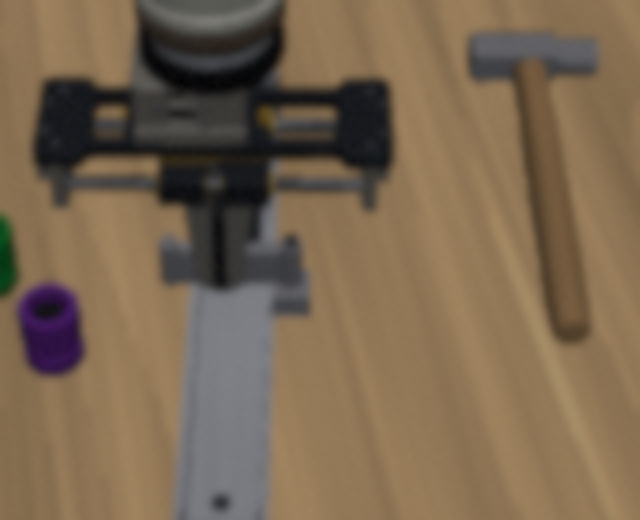

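Emit:
{"api": "jog_arm", "payload": {"steps": [[0.001,0,0,0,0,0,0],[0.001,0,0,0,0,0,0],[0.001,0,0,0,0,0,0],[0,0,0,0,0,0,0],[0,0,0,0,0,0,0],[0,0,0,0,0,0,0],[-0.005,0,0,0,0,0,0],[-0.01,0,0,0,0,0,0],[-0.02,0,0,0,0,0,0],[-0.03,0,0,0,0,0,0]]}}

```text
time: 23.9
tool_pos: [0.5381, -0.102, 0.0034]
eef_rot: [[0.196, 0.981, 0.0], [0.981, -0.196, 0.001], [0.001, 0.0, -1.0]]
ft_force: [0.7, 0.4, 0.5]
gripper_width: 0.004
```

Emit:
{"api": "jog_arm", "payload": {"steps": [[-0.03,0,-0.01,0,0,0,0],[0,0,-0.03,0,0,0,0],[0,0,-0.03,0,0,0,0],[0,0,-0.04,0,0,0,0],[-0.03,0,-0.03,0,0,0,0],[-0.03,-0.02,0,0,0,0,0],[-0.03,-0.03,0,0,0,0,0],[-0.03,-0.03,0,0,0,0,0],[-0.03,-0.03,0,0,0,0,0],[0,0,0,0,0,0,0]]}}

```text
time: 24.9
tool_pos: [0.3919, -0.2593, 0.1434]
eef_rot: [[0.202, 0.979, -0.0], [0.979, -0.202, -0.0], [-0.0, -0.0, -1.0]]
ft_force: [0.7, 0.5, 0.4]
gripper_width: 0.004
```

```bash
python3 - <<'E'
from h import *; import cv2
a=eyes.snapshot("side")[165:295,220:350,::-1]; cv2.imwrite("pics/sf.png",cv2.resize(a,None,fx=4.5,fy=4.5,interpolation=cv2.INTER_CUBIC))
b=eyes.snapshot("top")[:,:,::-1]; cv2.imwrite("pics/tf_full.png",b); cv2.imwrite("pics/tf.png",cv2.resize(b[180:280,270:420],None,fx=5,fy=5,interpolation=cv2.INTER_CUBIC))
E
```

```text
(no output)
```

View pics/sf.png

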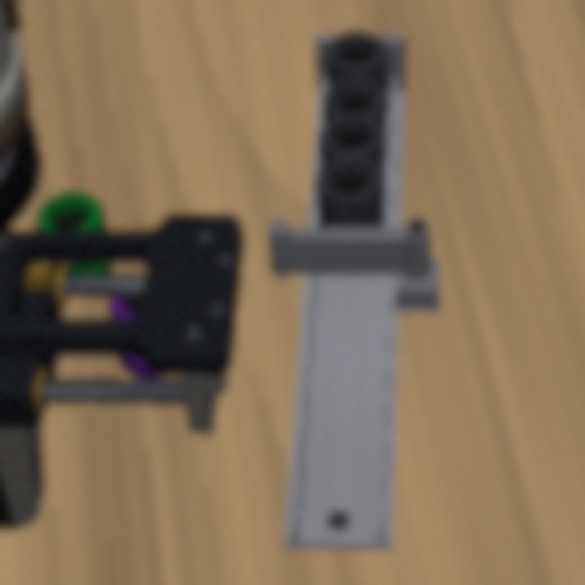

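View pics/tf.png

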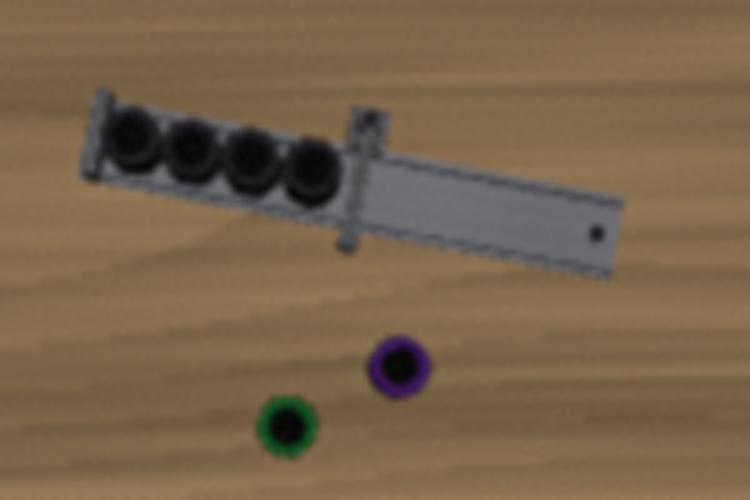

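```bash
python3 - <<'E'
from h import *
ty=np.array([.2,.98]);tx=np.array([.98,-.2])
for n,f,a,b in(("top",T,(370,121),(347,238)),("side",S,(418,230),(278,230))):
    d=(onz(n,*f(*b),.05)-onz(n,*f(*a),.05))[:2]; print(n,np.linalg.norm(d),np.arctan2(-d@ty,-d@tx))
for t,h in zip([(131,132),(192,144),(252,154),(312,165)],[.05]*3+[.056]): print((onz("top",*T(*t),h)[:2]-[.5575,-.0238])@ty)
s=bot.read_state();print(s["time"],s["ft_force"])
E
```

```text
top 0.07057029841972606 -0.016725921597830182
side 0.07327675061959237 0.009981848114269443
0.12814536241116373
0.09130037524464422
0.05539117595840036
0.019384512512637477
25.0 [-0.40042191 -0.22865744 -0.72463586]
```

```bash
python3 - <<'E'
from h import *
ty=np.array([.2,.98])
Y=lambda n,p,z:(onz(n,*p,z)[:2]-[.5575,-.0238])@ty
print("gate",Y("top",T(358,180),.05),"pivot",Y("top",T(370,121),.05),"stop inner top",Y("top",T(112,92),.044),Y("top",T(100,180),.044))
for h in(.05,.054,.058,.062): print(h,Y("top",T(131,132),h),Y("top",T(312,165),h))
print("side gate top",Y("side",S(350,232),.05),[ (h,Y("side",S(352,182),h)) for h in(.05,.054,.058,.062)],[ (h,Y("side",S(356,52),h)) for h in(.05,.054,.058,.062)])
import cv2
a=cv2.imread("pics/tf_full.png")[195:230,280:350]; cv2.imwrite("pics/tz.png",cv2.resize(a,None,fx=11,fy=11,interpolation=cv2.INTER_CUBIC))
E
```

```text
gate -0.008618287756209838 pivot -0.009448289781184224 stop inner top 0.1447356703435504 0.14129041049397906
0.05 0.12814536241116373 0.019495095476080745
0.054 0.12767861865723631 0.019421373500451915
0.058 0.1272118749033089 0.01934765152482306
0.062 0.1267451311493815 0.019273929549194227
side gate top -0.004629774422117559 [(0.05, np.float64(0.031586718486688814)), (0.054, np.float64(0.02775722251103525)), (0.058, np.float64(0.023927726535381555)), (0.062, np.float64(0.02009823055972797))] [(0.05, np.float64(0.13524077958451056)), (0.054, np.float64(0.13083415227873202)), (0.058, np.float64(0.1264275249729536)), (0.062, np.float64(0.12202089766717517))]
```

View pics/tz.png

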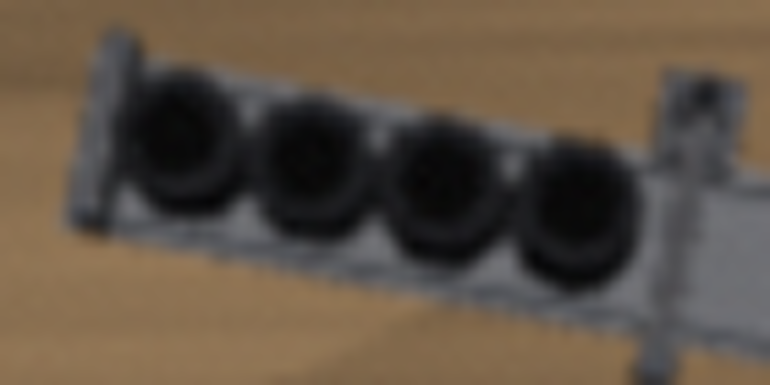

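The top view reads about 4 mm low everywhere (pivot at -9, should be -5). Relative to the gate, the last socket is 28 mm away where 29 mm is nominal, so the row is home within about 1 mm. Gate angle is about 0.

```bash
python3 -c "
from rig import bot; print(bot.job_done())"
```

```text
the job is handed in; nothing more can be done
None
```

The four sockets are home against the end stop, the gate is shut behind them, and I handed the job in at about 25 s with the hand clear; no verdict was reported.

**Row:** I pushed it from behind as one row, at 5–7 N, until the force rose to 15 N and it stopped moving. The last pictures show the first socket at the stop plate, all four upright at 36 mm spacing.

**Gate:** I swept it shut onto its limit, where the force rose to about 11 N. The two views give angles of -0.02 and +0.01 rad, well under 0.1. In the top view the last socket is 28 mm from the gate's centre line; nominal is 29 mm.

**What failed or disagreed:**
- **Missed first sweep:** The first attempt at the gate passed over it without touching. In the side view the fingertips sat about 28 mm above the reported TCP, so I repeated the sweep lower and it worked. The row was therefore pushed higher on the sockets than I had planned, with no visible tipping.
- **Position offset:** In the final top view, positions along the channel read about 4 mm low against my tray estimate (pivot at -9 mm, should be -5 mm). I judged "home" from distances to the gate, the look of the stop contact and the force.
- **Bystanders:** I did not measure these again at the end. The hammer looked unmoved in the later side views and the green and purple look-alikes in the final top view. I did not look again at the bottle, big socket or tin, but the arm never worked near them.

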